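Start and run in the proud screw cap of a filter housing

TASK

One of the two filter housings on the lab bench has its screw cap still standing proud, with its brass lugs riding on top of the rim, past the thread start. Turn that cap back (anticlockwise seen from above), without lifting it off, until its yellow pointer is at the yellow mark and it drops into the thread start, then run it in clockwise, level, to the red mark so that it is fully home, and let go. Do not disturb the wash bottle.

Things in the scene. Friction and masses are not known exactly. Their poses are not given: they have to be found in the camera images.
- cap: Loose dark plug, 49 across, 30 tall; on it a blue grip bar along x, 46 long, 18 wide, from 30 to 70 above the origin (mm). Origin: centre of plug's underside; z up the screw axis. Yellow pointer at the bar's +x end. 3 brass lugs 120 deg apart, one at +x, reach 36 from the axis. At start 67 above housing origin, turned 43 to 70 deg clockwise of it. 0.15 to 0.3 kg. When held, lower it by hand.
- housing: Steel pot under that cap, fixed, 92 across, rim 75 high (mm). Origin on bench on the axis, z up; yellow mark and a rim notch at +x, red mark 62 deg clockwise (negative about z). Pointer within 10 deg of yellow: cap can go down to 54 above this origin. Then clockwise only, sinking to 51 at red; lugs have 2 free height under the rim at yellow, 5 at red. Hard stop at 73 deg.
- neighbour: Bystander: the other filter housing, same look, fixed, its cap already home, lugs hidden under the rim; top of its bar 121 mm above the bench. Origin on the bench on its axis.
- wash_bottle: Bystander: loose whitish plastic wash bottle, 68 mm across, 148 mm tall, with a thin bent spout up to 181 mm high reaching 65 mm to its +x. Origin at the centre of its underside.
Mind the look-alikes: they are no part of the job. Leave any green or white look-alike of the cap alone.

How it is judged:
On the way:
1. the cap, turned back to the yellow mark (within 20 degrees), has dropped into the thread start (origin less than 57 mm above the housing's) (z of cap in the frame of housing below 0.057 m and angle between the x axis of cap and the x axis of housing, either way round below 0.35 rad), for 0.1 s.
At the end, for the whole second after the job is handed in: The cap sits in the housing, at rest and level (within 6 degrees), its origin less than 54 mm above the housing's origin, its pointer between 47 and 78 degrees clockwise of the yellow mark (that is within about 15 degrees of the red mark), on the axis within 8 mm (z of cap in the frame of housing below 0.054 m and angle between the x axis of cap and the x axis of housing, either way round between 0.82 and 1.36 rad and horizontal distance between cap and housing below 0.008 m and angle between cap's own z axis and vertical below 0.1 rad and linear speed of cap below 0.02 m/s); the robot touches nothing.
It fails at once if the cap is tipped more than 15 degrees (cross-threaded) (angle between cap's own z axis and vertical above 0.26 rad).
It fails at once if the cap is lifted off the rim (18 mm above its start) (z of cap in the frame of housing above 0.085 m).
It fails at once if the wash bottle is moved more than 30 mm or tipped (distance of wash_bottle from where it was at the start of the episode above 0.03 m or angle between wash_bottle's own z axis and vertical above 0.35 rad).
It also fails if it takes over 38 s, if anything falls off the work surface, if the arm or the gripper's body presses on something with over 40 N, if the wrist force passes 120 N, or if a joint passes its speed limit or range.

ROBOT

A 6-joint arm with a two-finger parallel gripper is mounted at the origin on the work surface. World frame = base frame: x ahead of the robot, y to its left, z up, the work surface at z = 0. Lengths are in m, angles in rad, forces in N, time in s.
With the tool pointing down it reaches from about 0.375 to 0.9 m from the base axis. Payload 3.1 kg.
Tool frame: the origin (TCP) lies at the very end of the fingers, on their centre line; the grasp point (between the pads) lies 19 mm behind it; z points along the fingers, y is the direction in which the jaws open and shut (so a half turn about z gives the same grasp; the last joint's range is limited). The gripper opens to 87 mm and grips with 3 to 60 N. Pads are 19 mm wide; open, the fingers measure 117 mm over their backs; the gripper's body (75 mm by 190 mm) begins 51 mm behind the grasp point.
Start: joints at [-1.524, 0.527, 1.433, -0, 1.181, -0.178], TCP at [0.14, -0.609, 0.223] pointing down, gripper open.
Joint ranges: [-3.08, 3.08], [-0.75, 2.2], [0.22, 2.44], [-1.43, 4.57], [0, 2.65], [-2.85, 2.85]. Speed limits (rad/s): [2.79, 2.79, 3.14, 3.14, 3.14, 3.14].

INTERFACE

Orientations are given as a unit quaternion [x, y, z, w].
In Python, from rig import robot, optics gives the robot as it stands.
- The arm moves only by the shell command python3 -m inch 'ROWS' [FORCE]. ROWS is JSON, a list of rows, each an object of numbers: "ax", "ay", "az": the turn, a rotation vector about the tool's x, y, z in rad; "dx", "dy", "dz": the shift along the tool's x, y, z in mm; "gripper": the opening in per cent of the stroke, from 0 (shut) to 100 (fully open). In form: [{"ax": .., "ay": .., "az": .., "dx": .., "dy": .., "dz": .., "gripper": ..}, ...]. A call has 1 to 8 rows; each row shifts and turns the commanded pose from where the row before left it, along the tool's axes as they then stand; what a row does not reach is not made up. A row lasts 1/10 s, in which the tool goes at most 50 mm and 8.59 degrees, less where a joint would pass 70% of its speed; a pose out of reach is approached as far as the arm can. A call with a gripper value outside its range is refused whole. The fingers move at their own pace and stop on an object; FORCE is the grip in N (left out, the last holds). Time passes only in rows, so rows that do not move let the fingers close. It gives the time, the measured TCP pose, the force and the opening at its end, in the units of the state.
- robot.get_obs(): the state, without advancing time (a new reading comes with each control period).
- optics.camera(name): name is "scene" or "top" or "wrist"; returns a dict with "img" (480x640x3 uint8, red, green, blue), "depth" (480x640 float32, m along the optical axis (not along the pixel's ray), 0 where there is no reading), "camera_matrix" (3x3 intrinsics, pixels), "position" and "attitude" of the camera in the world. Camera axes: x right, y up, looking along -z (the intrinsics and any distortion apply to the point x, -y, -z); pixel columns grow to the right and rows downward; lengths in m; the calibration is good to about 2 mm. A picture is of the moment at which its call begins.
- robot.hand_in(): hands the job in, once; it reports no verdict.
The state is a dict: "time": time; "q": joint angles; "joint_velocities": joint speeds; "joint_torque": joint torques, N m; "position": TCP position; "tool_rot": TCP orientation; "ft_force": force on the tool from outside, world axes, zero at the start; "moment": the same for the moment, N m; "grip_width": finger opening in m.
Only numpy, scipy, OpenCV 4.12 (cv2) and the standard library are available. Lean on these libraries where they do the work, as an engineer would, in place of code of your own. Each camera call takes 0.05 s, during which the arm holds its last target.

## Working session

There is one attempt and no reset: what is moved stays moved. The work goes in short steps, Python scripts to look and compute and a shell command to move; the robot and the scene stay as the last step left them, time stands still between calls to the robot, and variables do not carry over. Pictures are saved under pics/ and viewed, and the job is handed in when it is done.

```bash
ls; mkdir -p pics; cat > h.py <<'E'
import numpy as np,cv2
from scipy.spatial.transform import Rotation as R
from rig import robot,optics
def cam(n):
    c=optics.camera(n)
    return c
def pts(c):
    K=np.array(c["camera_matrix"]);d=c["depth"]
    v,u=np.mgrid[0:480,0:640]
    X=np.stack([(u-K[0,2])/K[0,0]*d,-(v-K[1,2])/K[1,1]*d,-d],-1)
    return X@R.from_quat(c["attitude"]).as_matrix().T+np.array(c["position"])
def save(c,name,crop=None,s=1):
    im=c["img"][:,:,::-1]
    if crop: u0,v0,u1,v1=crop; im=im[v0:v1,u0:u1]
    if s!=1: im=cv2.resize(im,None,fx=s,fy=s,interpolation=cv2.INTER_CUBIC)
    cv2.imwrite("pics/"+name,im)
E
python3 - <<'E'
from h import *
o=robot.get_obs();print(o)
for n in("top","scene"):
    c=cam(n);print(c["position"],c["attitude"],c["camera_matrix"],[k for k in c]);save(c,n+"0.png")
    np.savez(n+"0.npz",**{k:v for k,v in c.items() if isinstance(v,np.ndarray) or isinstance(v,(list,tuple))})
E
```

```text
pics
{'time': 0.0, 'q': array([-1.52346182e+00,  5.28432517e-01,  1.43390550e+00, -2.30079643e-05,
        1.18137696e+00, -1.78485003e-01]), 'joint_velocities': array([ 4.15584032e-05,  1.31713795e-03, -1.27411152e-04,  6.33210193e-04,
        5.53677070e-04,  5.83972553e-04]), 'joint_torque': array([-2.58805580e-03, -4.40050149e+01, -1.76591420e+01,  6.29627192e-02,
        5.82525751e-02, -1.73199574e-04]), 'position': array([ 0.13993707, -0.60838449,  0.22159128]), 'tool_rot': array([ 9.93631410e-01,  1.12674290e-01,  5.89208328e-05, -1.05957690e-03]), 'ft_force': array([-0.2563359 , -0.74476752, -0.23139064]), 'moment': array([-0.03186945, -0.01416996,  0.01106984]), 'grip_width': 0.08721727514496201}
[ 0.35573584 -0.01641835  1.04403085] [-0.07001949  0.06529789  0.70675266 -0.7009523 ] [[570.24868789   0.         317.26060013]
 [  0.         570.24868789 233.53185094]
 [  0.           0.           1.        ]] ['img', 'depth', 'camera_matrix', 'position', 'attitude']
[ 0.83906231 -0.44492963  0.64650102] [0.34838751 0.10608318 0.27459827 0.889926  ] [[512.15815939   0.         318.88402901]
 [  0.         512.15815939 241.51457574]
 [  0.           0.           1.        ]] ['img', 'depth', 'camera_matrix', 'position', 'attitude']
```

View pics/top0.png

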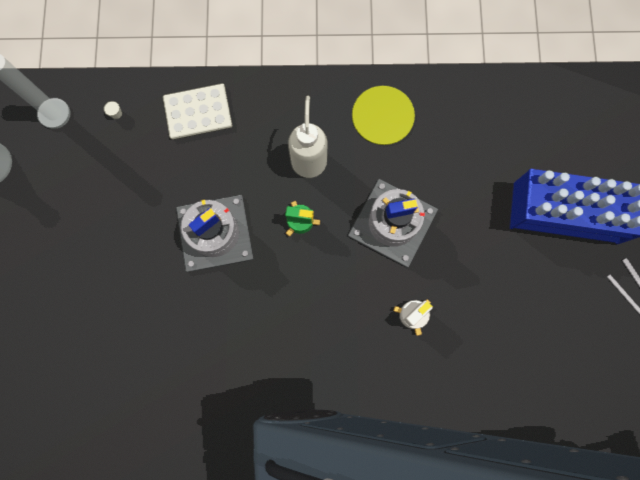

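View pics/scene0.png

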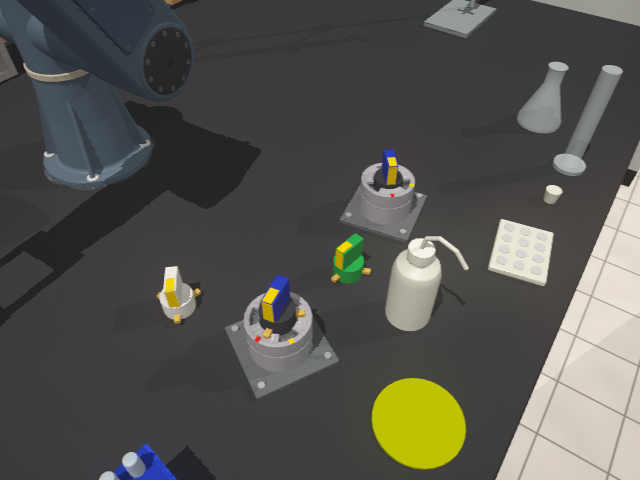

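Candidates in the top view:
- Blue-bar cap at (400,210): brass lugs show on top of the rim and it stands proud.
- Blue-bar cap at (205,222): no lugs visible, so it is already home and is the neighbour.
- Green (300,216) and white (416,314): look-alikes to leave alone.

The target is (400,210). I'll confirm it in a crop and measure.

```bash
python3 - <<'E'
from h import *
c=dict(np.load("top0.npz"));save(c,"topcrop.png",(340,165,450,275),5)
s=dict(np.load("scene0.npz"))
for nm,cc,box in(("top",c,(340,165,450,275)),("scene",s,(220,260,345,395))):
    P=pts(cc);hsv=cv2.cvtColor(cc["img"],cv2.COLOR_RGB2HSV)
    u0,v0,u1,v1=box;m=np.zeros((480,640),np.uint8);m[v0:v1,u0:u1]=1
    H,S,V=[hsv[...,i] for i in range(3)]
    for n,k in dict(yellow=(H>25)&(H<35)&(S>180)&(V>120),red=((H<5)|(H>175))&(S>150)&(V>90),brass=(H>12)&(H<23)&(S>130)&(V>100),blue=(H>110)&(H<130)&(S>150)&(V>60)).items():
        q,l,st,ce=cv2.connectedComponentsWithStats((k&(m>0)).astype(np.uint8))
        for i in range(1,q):
            if st[i,4]>=4:
                p=P[l==i];print(nm,n,ce[i].round(1),st[i,4],np.median(p,0).round(4),"zmax",p[:,2].max().round(4))
    # rim circle
    pp=P[(m>0)];z=pp[:,2]
    r=pp[(z>.070)&(z<.0785)]
    for _ in range(3):
        A=np.c_[2*r[:,:2],np.ones(len(r))]
        c0=np.median(r[:,:2],0) if _==0 else c0
        d=np.hypot(*(r[:,:2]-c0).T)
        o=r[(d>.040)&(d<.048)]
        ctr=np.median(o[:,:2],0)
        (x,y),rad=cv2.minEnclosingCircle((o[:,:2]*1000).astype(np.float32));c0=np.array([x,y])/1000
    print(nm,"rim",c0,rad,np.median(o[:,2]),len(o))
    t=pp[(z>.128)];print("bar top",len(t),t[:,2].max(),np.median(t[:,2]),t[:,:2].mean(0),cv2.minAreaRect((t[:,:2]*1000).astype(np.float32)))
    b=P[(np.abs(P[...,2]-.181)<.02)]
E
```

```text
top yellow [408.5 193. ] 4 [ 0.6143 -0.1709  0.0769] zmax 0.079
top yellow [409.6 203.9] 55 [ 0.5796 -0.1628  0.1372] zmax 0.1411
top red [421.8 214. ] 10 [ 0.5767 -0.1926  0.0752] zmax 0.0778
top brass [385.6 200.8] 18 [ 0.5994 -0.1306  0.0802] zmax 0.0826
top brass [392.9 228.6] 26 [ 0.551  -0.141   0.0799] zmax 0.0839
top blue [396.9 209.8] 279 [ 0.5711 -0.1408  0.1336] zmax 0.1401
top rim [ 0.57756091 -0.15097253] 46.36394500732422 0.07418837564549458 494
bar top 380 1.0440308478388396 0.1366060266725504 [ 0.5480034  -0.13332944] ((481.5378112792969, -81.59988403320312), (42.031803131103516, 280.23626708984375), 54.080013275146484)
scene yellow [335.9 263. ] 7 [ 0.5721 -0.0031  0.0385] zmax 0.0461
scene yellow [342.  263.5] 8 [ 0.5838 -0.0041  0.0464] zmax 0.0542
scene yellow [270.3 295.3] 123 [ 0.5775 -0.1647  0.1384] zmax 0.6465
scene yellow [290.8 340.6] 16 [ 0.612  -0.1727  0.077 ] zmax 0.0778
scene red [257.4 338.6] 21 [ 0.5746 -0.1943  0.0765] zmax 0.0788
scene brass [334.7 278.3] 45 [ 0.5764 -0.0115  0.0133] zmax 0.0181
scene brass [262.  308.5] 4 [ 0.5729 -0.1773  0.1213] zmax 0.125
scene brass [299.8 313.1] 58 [ 0.5983 -0.1339  0.081 ] zmax 0.0833
scene brass [267.3 332.8] 65 [ 0.5817 -0.1826  0.081 ] zmax 0.0846
scene blue [279.9 293.5] 497 [ 0.5816 -0.1478  0.1319] zmax 0.6465
scene rim [ 0.57520294 -0.15326918] 46.30707550048828 0.07520820474387885 720
bar top 613 0.6465010211883463 0.13750658163493534 [ 0.60831095 -0.19033894] ((693.0025634765625, -295.80401611328125), (35.1500244140625, 415.9954528808594), 39.57513427734375)
```

View pics/topcrop.png

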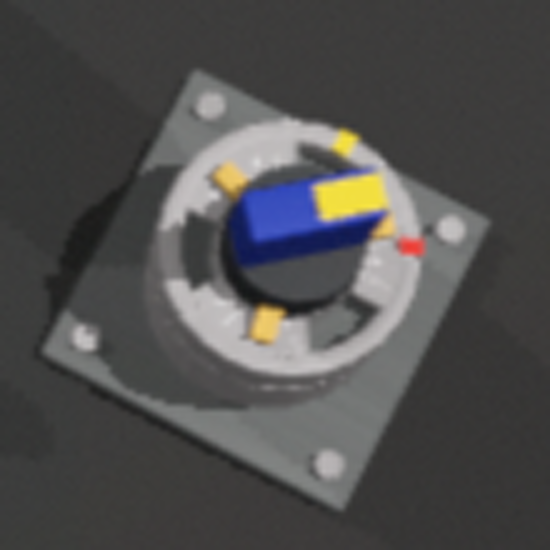

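Confirmed: the crop shows brass lugs lying on top of the rim, and the bar top is 137 mm up. I estimate the axis at about (0.576, -0.152), with yellow at yaw -28°, red at -90° and the cap at about -80°. I'll grip with tool x at yaw +100° (q6 ≈ -25°), going over above it first.

```bash
python3 -m inch '[{"dx":40,"dy":-26},{"dx":41,"dy":-27},{"dx":41,"dy":-27},{"dx":41,"dy":-27},{"dx":41,"dy":-27},{"dx":41,"dy":-27},{"dx":41,"dy":-27},{"dx":41,"dy":-27}]' | tail -8
python3 -m inch '[{"dx":40,"dy":-26,"az":-0.0},{"dx":40,"dy":-26},{"dx":40,"dy":-27},{"dx":40,"dy":-27},{"dx":40,"dy":-27},{"az":-0.14},{"az":-0.14},{"az":-0.14}]'|tail -8
python3 -m inch '[{"az":-0.14},{"az":-0.14},{"az":-0.14},{"az":-0.14},{"az":-0.14},{"az":-0.14},{"az":-0.14},{"az":-0.12}]'|tail -8
python3 -m inch '[{"dx":0},{"dx":0}]' 
python3 - <<'E'
from h import *
o=robot.get_obs();r=R.from_quat(o["tool_rot"]).as_matrix();print(o["time"],o["q"],o["position"],np.degrees(np.arctan2(r[1,0],r[0,0])))
c=cam("wrist");save(c,"w1.png");print(c["position"],c["attitude"]);np.savez("w1.npz",**c)
E
```

```text
0.1 [-1.52346637e+00  5.28392720e-01  1.43379994e+00 -4.65811172e-05
  1.18140664e+00 -1.78516638e-01] [ 0.13993011 -0.60843757  0.22164931] 12.941054299771023
[ 0.20283387 -0.59402591  0.3824475 ] [-0.09467067  0.0760673  -0.61869091  0.77619121]invalid input
invalid input
invalid input
invalid input
```

```bash
python3 -m inch '[{"ax":0,"ay":0,"az":0,"dx":40,"dy":-26,"dz":0,"gripper":100}]'
```

```text
time: 0.25
position: [0.1702, -0.5791, 0.2222]
tool_rot: [0.994, 0.11, -0.001, 0.002]
ft_force: [1.2, -0.5, -0.1]
grip_width: 0.0873
```

```bash
python3 -m inch '[{"ax":0,"ay":0,"az":0,"dx":41,"dy":-27,"dz":0,"gripper":100},{"ax":0,"ay":0,"az":0,"dx":41,"dy":-27,"dz":0,"gripper":100},{"ax":0,"ay":0,"az":0,"dx":41,"dy":-27,"dz":0,"gripper":100},{"ax":0,"ay":0,"az":0,"dx":41,"dy":-27,"dz":0,"gripper":100},{"ax":0,"ay":0,"az":0,"dx":41,"dy":-27,"dz":0,"gripper":100},{"ax":0,"ay":0,"az":0,"dx":41,"dy":-27,"dz":0,"gripper":100},{"ax":0,"ay":0,"az":0,"dx":41,"dy":-27,"dz":0,"gripper":100},{"ax":0,"ay":0,"az":0,"dx":40,"dy":-26,"dz":0,"gripper":100}]'
python3 -m inch '[{"ax":0,"ay":0,"az":0,"dx":40,"dy":-26,"dz":0,"gripper":100},{"ax":0,"ay":0,"az":0,"dx":40,"dy":-26,"dz":0,"gripper":100},{"ax":0,"ay":0,"az":0,"dx":40,"dy":-26,"dz":0,"gripper":100},{"ax":0,"ay":0,"az":0,"dx":40,"dy":-27,"dz":0,"gripper":100},{"ax":0,"ay":0,"az":-0.14,"dx":0,"dy":0,"dz":0,"gripper":100},{"ax":0,"ay":0,"az":-0.14,"dx":0,"dy":0,"dz":0,"gripper":100},{"ax":0,"ay":0,"az":-0.14,"dx":0,"dy":0,"dz":0,"gripper":100},{"ax":0,"ay":0,"az":-0.14,"dx":0,"dy":0,"dz":0,"gripper":100}]'
python3 -m inch '[{"ax":0,"ay":0,"az":-0.14,"dx":0,"dy":0,"dz":0,"gripper":100},{"ax":0,"ay":0,"az":-0.14,"dx":0,"dy":0,"dz":0,"gripper":100},{"ax":0,"ay":0,"az":-0.14,"dx":0,"dy":0,"dz":0,"gripper":100},{"ax":0,"ay":0,"az":-0.14,"dx":0,"dy":0,"dz":0,"gripper":100},{"ax":0,"ay":0,"az":-0.14,"dx":0,"dy":0,"dz":0,"gripper":100},{"ax":0,"ay":0,"az":-0.14,"dx":0,"dy":0,"dz":0,"gripper":100},{"ax":0,"ay":0,"az":-0.12,"dx":0,"dy":0,"dz":0,"gripper":100},{"ax":0,"ay":0,"az":0,"dx":0,"dy":0,"dz":0,"gripper":100}]'
python3 - <<'E'
from h import *
o=robot.get_obs();r=R.from_quat(o["tool_rot"]).as_matrix();print(o["time"],o["q"],o["position"],np.degrees(np.arctan2(r[1,0],r[0,0])))
c=cam("wrist");save(c,"w1.png");print(c["position"],c["attitude"]);np.savez("w1.npz",**c)
E
```

```text
time: 1.05
position: [0.4447, -0.2902, 0.2225]
tool_rot: [0.994, 0.113, -0.0, -0.0]
ft_force: [0.6, -0.9, -0.6]
grip_width: 0.0874
time: 1.85
position: [0.576, -0.1534, 0.2221]
tool_rot: [0.923, 0.386, -0.0, -0.0]
ft_force: [0.2, -0.4, -0.6]
grip_width: 0.0871
time: 2.65
position: [0.5759, -0.1538, 0.2222]
tool_rot: [0.643, 0.766, -0.0, -0.0]
ft_force: [-0.1, 0.4, -0.4]
grip_width: 0.087
2.65 [-4.48270377e-01  4.89002266e-01  1.50737844e+00  9.42939603e-06
  1.14605307e+00 -6.23077899e-01] [ 0.57585656 -0.15377074  0.2221891 ] 100.01550069485904
[ 0.56342821 -0.0891084   0.38299737] [-0.12165393 -0.01054625  0.08611814  0.98877336]
```

View pics/w1.png

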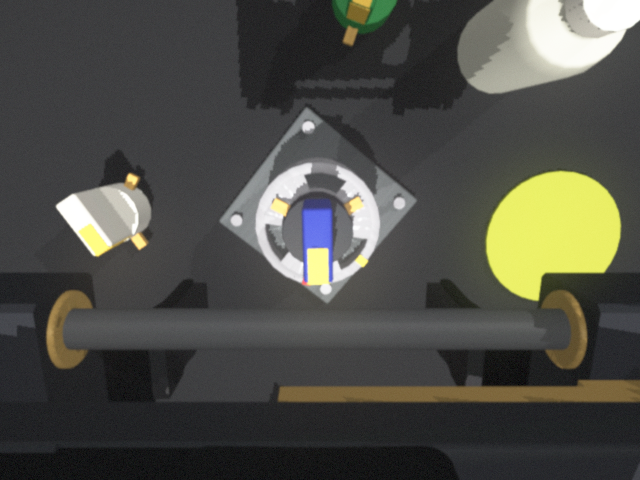

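The wrist view shows the bar at (317,242) lying along the tool, its pointer end at (317,266), and lugs on the rim at (280,207) and (354,205). I'll refine the axis and yaw from this view.

```bash
python3 - <<'E'
from h import *
c=dict(np.load("w1.npz"));P=pts(c);hsv=cv2.cvtColor(c["img"],cv2.COLOR_RGB2HSV);H,S,V=[hsv[...,i] for i in range(3)]
m=np.zeros((480,640),bool);m[150:310,240:400]=1
z=P[...,2]
rim=m&(z>.070)&(z<.0785);q=P[rim]
c0=np.array([.576,-.152])
o=q[np.abs(np.hypot(*(q[:,:2]-c0).T)-.042)<.007]
from scipy.optimize import least_squares
(x,y),rad=cv2.minEnclosingCircle((o[:,:2]*1000).astype(np.float32));print("rim",x,y,rad,len(o))
t=P[m&(z>.13)&(z<.145)];print("bartop",np.median(t[:,2]),cv2.minAreaRect((t[:,:2]*1000).astype(np.float32)),t[:,:2].mean(0))
for n,k in dict(yellow=(H>25)&(H<35)&(S>150)&(V>120),red=((H<5)|(H>175))&(S>150)&(V>90),brass=(H>12)&(H<23)&(S>130)&(V>100)).items():
    a,l,st,ce=cv2.connectedComponentsWithStats((k&m).astype(np.uint8))
    for i in range(1,a):
        if st[i,4]>3:
            p=np.median(P[l==i],0);print(n,ce[i].round(),st[i,4],p.round(4),np.degrees(np.arctan2(p[1]-y/1e3,p[0]-x/1e3)).round(1))
E
```

```text
rim 575.1297607421875 -151.08970642089844 45.990604400634766 4155
bartop 0.13575568902154117 ((574.8060913085938, -151.52565002441406), (17.80146026611328, 46.94771957397461), 10.363626480102539) [ 0.57476022 -0.15014086]
```

```bash
python3 -m inch '[{"ax":0,"ay":0,"az":0,"dx":2.5,"dy":-0.4,"dz":30,"gripper":60},{"ax":0,"ay":0,"az":0,"dx":0,"dy":0,"dz":35,"gripper":60},{"ax":0,"ay":0,"az":0,"dx":0,"dy":0,"dz":30,"gripper":60},{"ax":0,"ay":0,"az":0,"dx":0,"dy":0,"dz":16,"gripper":60},{"ax":0,"ay":0,"az":0,"dx":0,"dy":0,"dz":8,"gripper":60},{"ax":0,"ay":0,"az":0,"dx":0,"dy":0,"dz":0,"gripper":60},{"ax":0,"ay":0,"az":0,"dx":0,"dy":0,"dz":0,"gripper":60}]' 25
python3 - <<'E'
from h import *
o=robot.get_obs();r=R.from_quat(o["tool_rot"]).as_matrix();print(o["time"],o["position"],np.degrees(np.arctan2(r[1,0],r[0,0])),o["grip_width"])
c=cam("wrist");save(c,"w2.png")
E
```

```text
time: 3.4
position: [0.576, -0.1518, 0.1043]
tool_rot: [0.643, 0.766, 0.0, 0.001]
ft_force: [-0.4, -0.1, 0.3]
grip_width: 0.0523
3.4 [ 0.57596096 -0.15179268  0.10426763] 99.98358205993748 0.052279322564164336
```

View pics/w2.png

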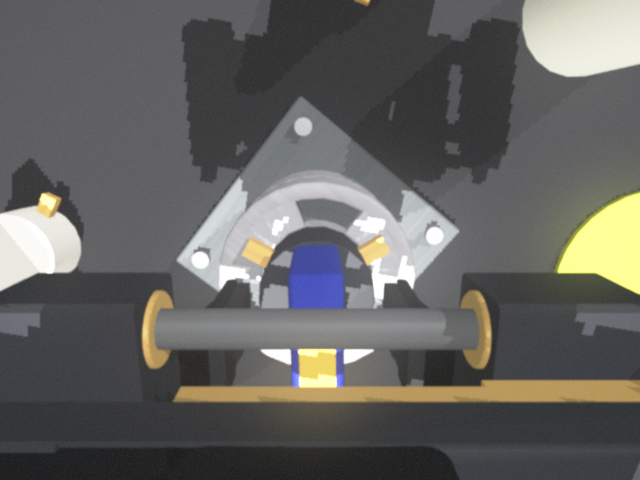

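The bar at (317,310) sits centred between the fingers. I'll close on it.

```bash
python3 -m inch '[{"ax":0,"ay":0,"az":0,"dx":0.5,"dy":-0.8,"dz":0,"gripper":20},{"ax":0,"ay":0,"az":0,"dx":0,"dy":0,"dz":0,"gripper":0},{"ax":0,"ay":0,"az":0,"dx":0,"dy":0,"dz":0,"gripper":0},{"ax":0,"ay":0,"az":0,"dx":0,"dy":0,"dz":0,"gripper":0},{"ax":0,"ay":0,"az":0,"dx":0,"dy":0,"dz":0,"gripper":0},{"ax":0,"ay":0,"az":0,"dx":0,"dy":0,"dz":0,"gripper":0}]' 25; python3 - <<'E'
from rig import robot
o=robot.get_obs();print(o["position"],o["ft_force"],o["moment"])
E
```

```text
time: 4.05
position: [0.5748, -0.1512, 0.1037]
tool_rot: [0.643, 0.766, 0.0, 0.0]
ft_force: [0.1, 0.6, 0.6]
grip_width: 0.0177
[ 0.57478117 -0.15123842  0.10371125] [0.10415512 0.63458216 0.62593389] [ 0.02193099 -0.24479707  0.0091558 ]
```

Grip is firm (17.7 mm) and there is no side load. Now I'll turn back anticlockwise by about 52°.

```bash
python3 -m inch '[{"ax":0,"ay":0,"az":-0.1,"dx":0,"dy":0,"dz":-0.3,"gripper":0},{"ax":0,"ay":0,"az":-0.1,"dx":0,"dy":0,"dz":0,"gripper":0},{"ax":0,"ay":0,"az":-0.1,"dx":0,"dy":0,"dz":0,"gripper":0},{"ax":0,"ay":0,"az":-0.1,"dx":0,"dy":0,"dz":0,"gripper":0}]'
python3 -m inch '[{"ax":0,"ay":0,"az":-0.1,"dx":0,"dy":0,"dz":0,"gripper":0},{"ax":0,"ay":0,"az":-0.1,"dx":0,"dy":0,"dz":0,"gripper":0},{"ax":0,"ay":0,"az":-0.1,"dx":0,"dy":0,"dz":0,"gripper":0},{"ax":0,"ay":0,"az":-0.1,"dx":0,"dy":0,"dz":0,"gripper":0},{"ax":0,"ay":0,"az":-0.1,"dx":0,"dy":0,"dz":0,"gripper":0},{"ax":0,"ay":0,"az":0,"dx":0,"dy":0,"dz":0,"gripper":0},{"ax":0,"ay":0,"az":0,"dx":0,"dy":0,"dz":0,"gripper":0}]'
python3 - <<'E'
from h import *
o=robot.get_obs();r=R.from_quat(o["tool_rot"]).as_matrix();print(o["time"],o["position"],np.degrees(np.arctan2(r[1,0],r[0,0])),o["moment"])
c=cam("scene");save(c,"s2.png",(210,230,360,400),3.5);np.savez("s2.npz",**c)
c=cam("wrist");save(c,"w3.png")
E
```

```text
time: 4.45
position: [0.5742, -0.1511, 0.1037]
tool_rot: [0.476, 0.88, -0.0, -0.0]
ft_force: [0.2, -1.2, -0.3]
grip_width: 0.0179
time: 5.15
position: [0.5742, -0.1511, 0.1035]
tool_rot: [0.246, 0.969, 0.0, -0.0]
ft_force: [0.6, 0.8, -1.8]
grip_width: 0.0179
5.15 [ 0.5742037  -0.151082    0.10354052] 151.47100216888924 [ 0.0726456  -0.20814676 -0.02799472]
```

View pics/s2.png

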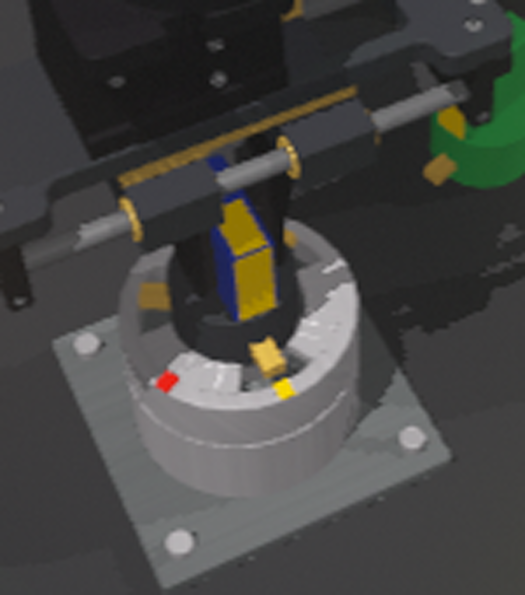

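View pics/w3.png

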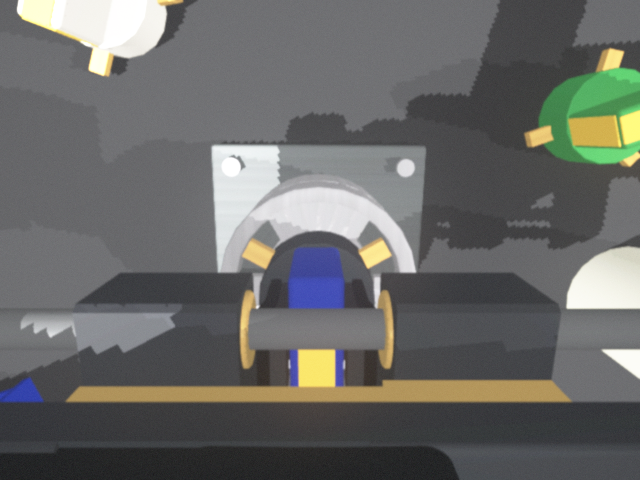

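In the scene crop the front lug at (268,357) is over the notch beside the yellow mark at (284,388). I'll lower it in small steps, watching the force.

```bash
python3 -m inch '[{"ax":0,"ay":0,"az":0,"dx":-0.5,"dy":0.3,"dz":2,"gripper":0},{"ax":0,"ay":0,"az":0,"dx":0,"dy":0,"dz":2,"gripper":0},{"ax":0,"ay":0,"az":0,"dx":0,"dy":0,"dz":1,"gripper":0}]'
python3 -m inch '[{"ax":0,"ay":0,"az":0,"dx":0,"dy":0,"dz":2,"gripper":0},{"ax":0,"ay":0,"az":0,"dx":0,"dy":0,"dz":2,"gripper":0},{"ax":0,"ay":0,"az":0,"dx":0,"dy":0,"dz":1,"gripper":0}]'
python3 - <<'E'
from rig import robot
o=robot.get_obs();print(o["position"],o["ft_force"],o["moment"])
E
```

```text
time: 5.55
position: [0.5747, -0.151, 0.0985]
tool_rot: [0.246, 0.969, 0.0, -0.0]
ft_force: [0.7, 0.3, -1.5]
grip_width: 0.0178
time: 5.85
position: [0.5748, -0.1511, 0.0936]
tool_rot: [0.245, 0.969, 0.0, -0.0]
ft_force: [-0.5, -0.4, -2.1]
grip_width: 0.0177
[ 0.57484493 -0.15107726  0.0935569 ] [-0.50972835 -0.42867716 -2.14784448] [ 0.06642625 -0.13129664  0.04842406]
```

```bash
python3 -m inch '[{"ax":0,"ay":0,"az":0,"dx":0,"dy":0,"dz":1.5,"gripper":0},{"ax":0,"ay":0,"az":0,"dx":0,"dy":0,"dz":1,"gripper":0},{"ax":0,"ay":0,"az":0,"dx":0,"dy":0,"dz":0,"gripper":0}]'
python3 -m inch '[{"ax":0,"ay":0,"az":0,"dx":0,"dy":0,"dz":0.5,"gripper":0},{"ax":0,"ay":0,"az":0,"dx":0,"dy":0,"dz":0,"gripper":0}]'
python3 - <<'E'
from h import *
o=robot.get_obs();print(o["position"],o["ft_force"],o["moment"])
c=cam("scene");save(c,"s3.png",(210,230,360,400),3.5)
E
```

```text
time: 6.15
position: [0.5749, -0.1511, 0.0912]
tool_rot: [0.245, 0.969, 0.0, -0.0]
ft_force: [0.5, 0.9, -2.1]
grip_width: 0.018
time: 6.35
position: [0.575, -0.1511, 0.0909]
tool_rot: [0.245, 0.969, -0.0, 0.0]
ft_force: [-0.2, -0.7, -2.1]
grip_width: 0.0177
[ 0.57501961 -0.15113739  0.09087072] [-0.21543953 -0.67434143 -2.12578229] [ 0.04838113 -0.14377089 -0.01987875]
```

View pics/s3.png

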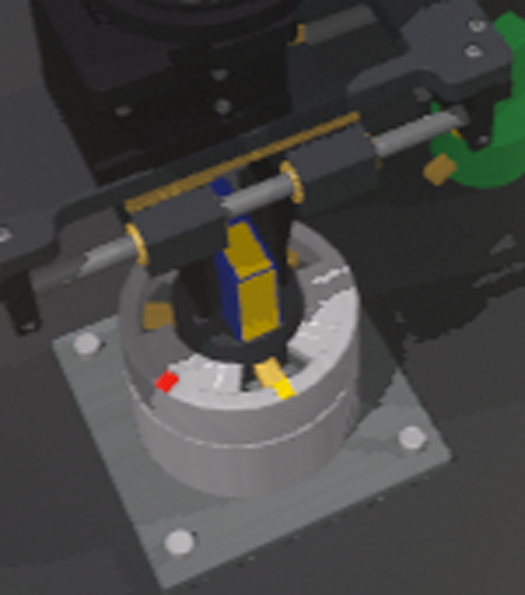

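The lugs are down in the notches and the cap is about 12.8 mm lower, near 54 mm. I'll feel for the floor, then run it in.

```bash
python3 -m inch '[{"ax":0,"ay":0,"az":0,"dx":0,"dy":0,"dz":0.5,"gripper":0},{"ax":0,"ay":0,"az":0,"dx":0,"dy":0,"dz":0,"gripper":0}]'
python3 -m inch '[{"ax":0,"ay":0,"az":0.05,"dx":0,"dy":0,"dz":0,"gripper":0},{"ax":0,"ay":0,"az":0.1,"dx":0,"dy":0,"dz":0.2,"gripper":0},{"ax":0,"ay":0,"az":0.1,"dx":0,"dy":0,"dz":0.2,"gripper":0},{"ax":0,"ay":0,"az":0.05,"dx":0,"dy":0,"dz":0.1,"gripper":0}]'
python3 - <<'E'
from h import *
o=robot.get_obs();r=R.from_quat(o["tool_rot"]).as_matrix();print(o["position"],np.degrees(np.arctan2(r[1,0],r[0,0])),o["ft_force"],o["moment"])
E
```

```text
time: 6.6
position: [0.575, -0.1511, 0.0907]
tool_rot: [0.245, 0.969, -0.0, 0.0]
ft_force: [-1.3, -0.1, 1.2]
grip_width: 0.0176
time: 7.0
position: [0.576, -0.1517, 0.0907]
tool_rot: [0.389, 0.921, -0.0, 0.001]
ft_force: [0.7, -1.1, 2.6]
grip_width: 0.018
[ 0.57600559 -0.15166406  0.09066459] 134.25422399486536 [ 0.73999811 -1.05604266  2.63757624] [-0.02842038 -0.18261044  0.0486953 ]
```

```bash
python3 -m inch '[{"ax":0,"ay":0,"az":0.1,"dx":0.6,"dy":-0.3,"dz":0.25,"gripper":0},{"ax":0,"ay":0,"az":0.1,"dx":0,"dy":0,"dz":0.25,"gripper":0},{"ax":0,"ay":0,"az":0.1,"dx":0,"dy":0,"dz":0.25,"gripper":0},{"ax":0,"ay":0,"az":0.1,"dx":0,"dy":0,"dz":0.25,"gripper":0}]'
python3 - <<'E'
from h import *
o=robot.get_obs();r=R.from_quat(o["tool_rot"]).as_matrix();print(o["position"],np.degrees(np.arctan2(r[1,0],r[0,0])),o["ft_force"],o["moment"])
E
```

```text
time: 7.4
position: [0.5753, -0.1517, 0.0897]
tool_rot: [0.564, 0.825, -0.0, 0.001]
ft_force: [1.1, -2.2, 2.6]
grip_width: 0.018
[ 0.57533144 -0.15168315  0.08969388] 111.26936145781563 [ 1.06806855 -2.18265458  2.57821811] [-0.58162643 -0.10697947  0.03393326]
```

```bash
python3 -m inch '[{"ax":0,"ay":0,"az":0.1,"dx":0.4,"dy":0,"dz":0.3,"gripper":0},{"ax":0,"ay":0,"az":0.1,"dx":0,"dy":0,"dz":0.3,"gripper":0},{"ax":0,"ay":0,"az":0.1,"dx":0,"dy":0,"dz":0.3,"gripper":0},{"ax":0,"ay":0,"az":0.07,"dx":0,"dy":0,"dz":0.3,"gripper":0},{"ax":0,"ay":0,"az":0,"dx":0,"dy":0,"dz":0.2,"gripper":0},{"ax":0,"ay":0,"az":0,"dx":0,"dy":0,"dz":0,"gripper":0}]'
python3 - <<'E'
from h import *
o=robot.get_obs();r=R.from_quat(o["tool_rot"]).as_matrix();print(o["position"],np.degrees(np.arctan2(r[1,0],r[0,0])),o["ft_force"],o["moment"])
c=cam("scene");save(c,"s4.png",(210,230,360,400),3.5)
E
```

```text
time: 8.0
position: [0.5746, -0.1507, 0.0877]
tool_rot: [0.705, 0.709, 0.0, 0.0]
ft_force: [-0.3, -1.0, 1.0]
grip_width: 0.0176
[ 0.57456349 -0.15074283  0.08774489] 90.35684352963074 [-0.29322411 -0.98321147  1.04408323] [-0.05302259 -0.06130559 -0.03820356]
```

View pics/s4.png

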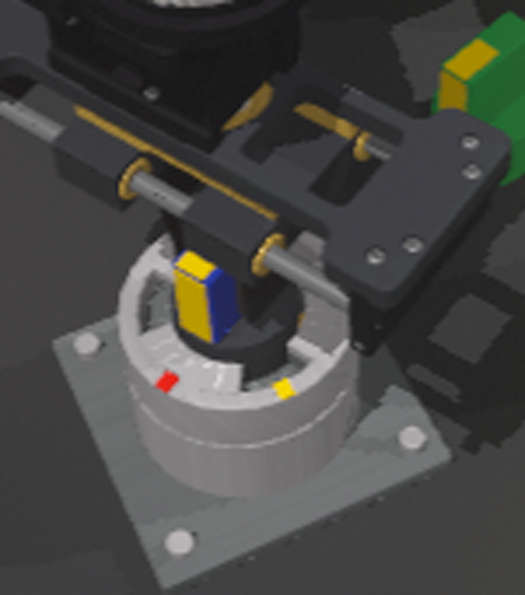

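The lugs are hidden under the rim, the pointer is at the red mark, and the cap is 16 mm down, about 51 mm. I'll release and go straight up.

```bash
python3 -m inch '[{"ax":0,"ay":0,"az":0,"dx":0,"dy":0,"dz":0,"gripper":30},{"ax":0,"ay":0,"az":0,"dx":0,"dy":0,"dz":0,"gripper":60},{"ax":0,"ay":0,"az":0,"dx":0,"dy":0,"dz":0,"gripper":60},{"ax":0,"ay":0,"az":0,"dx":0,"dy":0,"dz":0,"gripper":60},{"ax":0,"ay":0,"az":0,"dx":0,"dy":0,"dz":0,"gripper":60}]'
python3 -m inch '[{"ax":0,"ay":0,"az":0,"dx":0,"dy":0,"dz":-10,"gripper":60},{"ax":0,"ay":0,"az":0,"dx":0,"dy":0,"dz":-30,"gripper":60},{"ax":0,"ay":0,"az":0,"dx":0,"dy":0,"dz":-40,"gripper":60},{"ax":0,"ay":0,"az":0,"dx":0,"dy":0,"dz":-40,"gripper":60},{"ax":0,"ay":0,"az":0,"dx":0,"dy":0,"dz":-20,"gripper":60},{"ax":0,"ay":0,"az":0,"dx":0,"dy":0,"dz":0,"gripper":60},{"ax":0,"ay":0,"az":0,"dx":0,"dy":0,"dz":0,"gripper":60}]'
python3 - <<'E'
from h import *
o=robot.get_obs();print(o["time"],o["position"])
c=cam("wrist");save(c,"w5.png");P=pts(c);z=P[...,2]
d=np.hypot(P[...,0]-.575,P[...,1]+.151)
m=(d<.03)&(z>.11)&(z<.13);t=P[m];A=np.c_[t[:,:2]-t[:,:2].mean(0),np.ones(len(t))]
print("bartop z",np.median(t[:,2]),cv2.minAreaRect((t[z[m]>.115][:,:2]*1000).astype(np.float32)))
t=t[t[:,2]>np.median(t[:,2])-.003];A=np.c_[t[:,:2]-t[:,:2].mean(0),np.ones(len(t))]
print("tilt",np.degrees(np.linalg.lstsq(A,t[:,2],rcond=None)[0][:2]))
rm=(d>.038)&(d<.046)&(z>.07)&(z<.08);print("rim z",np.median(z[rm]))
s=cam("scene");save(s,"s5.png");S0=dict(np.load("scene0.npz"))
for cc in(S0,s):
    p=pts(cc)[230:330,380:445].reshape(-1,3);p=p[(p[:,2]>.05)&(p[:,2]<.2)];print("bottle",np.median(p,0))
E
```

```text
time: 8.55
position: [0.5742, -0.1505, 0.0874]
tool_rot: [0.705, 0.709, -0.0, -0.0]
ft_force: [-0.2, 0.1, 0.1]
grip_width: 0.0486
time: 9.25
position: [0.574, -0.1504, 0.228]
tool_rot: [0.705, 0.709, 0.0, 0.0]
ft_force: [-0.3, 0.2, -0.1]
grip_width: 0.0526
9.25 [ 0.5739901  -0.15042195  0.2279505 ]
bartop z 0.11972323296837262 ((573.6517944335938, -151.11154174804688), (17.87918472290039, 46.874855041503906), 0.6852447390556335)
tilt [-0.46746659 -1.40879175]
rim z 0.07347214884914027
bottle [ 0.7047405  -0.01463898  0.11412837]
bottle [ 0.70480639 -0.01469688  0.11404866]
```

View pics/w5.png

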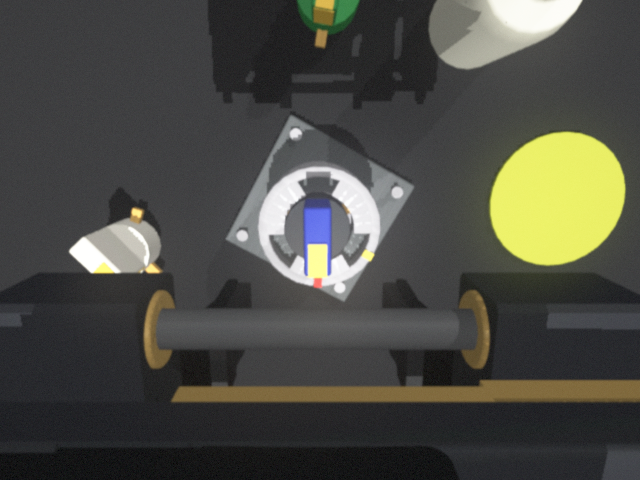

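View pics/s5.png

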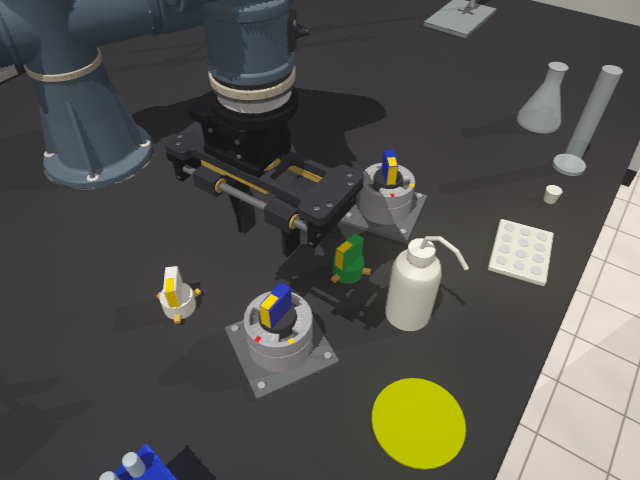

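In the wrist view the pointer at (317,262) is aligned with the red mark at (318,283), and the gripper is clear. The scene view shows the bottle in the same place. Handing in.

```bash
python3 - <<'E'
from rig import robot
print(robot.hand_in())
E
```

```text
the job is handed in; nothing more can be done
None
```

The cap is fully home at the red mark and released, and the job was handed in at about 9.4 s of the 38 s; no verdict is reported. I turned it back about 51° to the yellow mark, lowered it 13 mm into the notches, then ran it in clockwise about 61°.

Last checks before handing in:
- **Depth:** the bar top came down 16.0 mm from its start, which puts the cap about 51 mm above the housing origin.
- **Angle:** the pointer is about 61° clockwise of yellow, lined up with the red mark.
- **Position and level:** the cap is within about 2 mm of the axis, and the measured tilt is about 1.5°, within measurement noise.
- **Bottle and arm:** the wash bottle shows no movement (under 1 mm), and the gripper is clear and touching nothing.

No check failed. The only hitch was my first move calls, which were refused because every row needs all its keys; no motion resulted from them.

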